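# Gather the setting discs in the tote's corner by the master ring

### The arm

A 6-joint arm with a two-finger parallel gripper is mounted at the origin on the work surface. World frame = base frame: x ahead of the robot, y to its left, z up, the work surface at z = 0. Lengths are in m, angles in rad, forces in N, time in s.
With the tool pointing down it reaches from about 0.275 to 0.75 m from the base axis. Payload 10.2 kg.
Tool frame: the origin (TCP) lies at the centre of the arm's flange, where the gripper is bolted on; the fingertips stand 166 mm ahead of it and the grasp point (between the pads) lies manip.grasp_offset ahead of it (manip.grasp_offset is the distance from the TCP to the grasp point, in m); z points along the fingers, y is the line along which they close (so a half turn about z gives the same grasp; the last joint's range is limited). The gripper opens to 88 mm and grips with 3 to 60 N. Pads are 18 mm wide; open, the fingers measure 123 mm over their backs; the gripper's body (75 mm by 187 mm) begins 45 mm behind the grasp point.
Start: joints at [-1.511, 0.313, 1.498, -0, 1.331, -0.223], TCP at [0.146, -0.504, 0.405] pointing down, gripper open.
Joint ranges: [-2.94, 2.94], [-0.97, 2.17], [0.19, 2.56], [-1.23, 4.37], [0.02, 3.11], [-2.88, 2.88]. Speed limits (rad/s): [2.39, 2.39, 3.01, 3.14, 3.14, 3.14].

### API

Orientations are given as a unit quaternion [x, y, z, w].
In Python, from station import readout, capture, camera_model, workorder, manip gives the robot as it stands.
- The arm moves only by the tool arm_command, never from a script. Its arguments are lists of equal length, an entry for each row: "delta_rot": the turn, a rotation vector about the tool's x, y, z in degrees, a list of three; "travel": the shift along the tool's x, y, z in mm, a list of three; "claw": the closure in counts, from 0 (fully open) to 255 (shut). A call has 1 to 8 rows; each row is the pose to reach, as a shift and turn from the pose commanded when the call began, along the tool's axes at that moment; what a row does not reach only later rows make up. A row lasts 1/12 s, in which the tool goes at most 41.7 mm and 7.16 degrees, less where a joint would pass 70% of its speed; a pose out of reach is approached as far as the arm can. A call with a gripper value outside its range is refused whole. The fingers move at their own pace and stop on an object; "grip_force" is the grip in N (left out, the last holds). Time passes only in rows, so rows that repeat a pose let the fingers close. It gives the time, the measured TCP pose, the force, the opening and the grip force at its end, in the units of the state.
- readout.read_state(): the state, without advancing time (a new reading comes with each control period).
- capture(name): name is "scene" or "top" or "wrist"; returns the picture (400x640x3 uint8, blue, green, red); there is no depth.
- camera_model(name): a dict with "K" (3x3 intrinsics, pixels), "R" (3x3) and "t" (3): a world point X has camera coordinates R X + t; the wrist camera has in their place "hand_eye" (4x4, takes a point from camera to tool coordinates, whose origin is the TCP and whose axes are the flange's). Camera axes: x right, y down, z forward; pixel columns grow to the right and rows downward; lengths in m; the calibration is good to about 2 mm. A picture is of the moment at which its call begins: read the wrist's pose just before it. camera_model takes no time and is no camera call.
- workorder.job_done(): hands the job in; it is judged then, once.
The state is a dict: "time": time; "qpos": joint angles; "joint_velocities": joint speeds; "effort": joint torques, N m; "tool_pos": TCP position; "eef_rot": TCP orientation; "force": force on the tool from outside, world axes, zero at the start; "moment": the same for the moment, N m; "finger_gap": finger opening in m; "finger_force": force on a finger pad.
Only numpy, scipy, OpenCV 4.12 (cv2) and the standard library are available. Lean on these libraries where they do the work, as an engineer would, in place of code of your own. Each camera call takes 0.05 s, during which the arm holds its last target. There are 200 camera calls.

### The job

Three loose steel setting discs lie scattered in the small open tote on the gauge-office bench. Take the tote by its bar handle, lift it well clear of the bench above its mat, and tilt it until all three discs have slid together into the one corner that stood nearest the polished steel master ring at the start; finish while still holding the tote steady in the air, tilted down towards that corner with the discs lying in it. Do not touch the discs with the gripper and leave the ring and the other things on the bench where they are.

Things in the scene. Friction and masses are not known exactly. Their poses are not given: they have to be found in the camera images.
- tote: Loose open sheet-metal tote on the mat, outside 130 mm (its x) by 180 mm (its y), walls 35 mm high, walls and floor 4 mm thick, slippery, 0.3 to 0.55 kg. Origin: centre of its underside, z up; axes within 0.12 rad of the mat's. Its handle bar runs along y, 85 mm up, between flat uprights (30 mm wide along x) at y = -84 and +84 mm. A grip of 60 N or more keeps it from turning in the fingers.
- handle (a point): Centre of the tote's wooden handle bar. The bar is 14 mm thick along the tote's x (grip it across this), 22 mm high and free over 150 mm along the tote's y; 85 mm above the tote's underside. Site axes are the tote's.
- corner_a (a point): Inner floor corner of the tote at its +x, +y (61 mm, 86 mm from the middle; 4 mm above the underside). Tilting 30 to 35 degrees, equally down towards both walls of a corner, lets the discs slide into it; below 25 degrees some may stick.
- corner_b (a point): Inner floor corner of the tote at its +x, -y.
- corner_c (a point): Inner floor corner of the tote at its -x, -y.
- corner_d (a point): Inner floor corner of the tote at its -x, +y.
- disc1_center (a point): Centre of a loose polished steel setting disc, 20 mm diameter, 12 mm high, 30 g, lying flat in the tote.
- disc2_center (a point): Centre of the second disc, the same.
- disc3_center (a point): Centre of the third disc, the same.
- disc1: The first disc; origin at the centre of its underside.
- disc2: The second disc; origin likewise.
- disc3: The third disc; origin likewise.
- mat: Fixed thin rubber mat under the tote, 150 mm (x) by 190 mm (y), 3 mm thick; origin at the centre of its underside on the bench. Its x points away from the robot within 0.55 rad.
- ring_center (a point): Centre of the master ring: plain polished steel ring, 70 mm outside, 40 mm hole, 22 mm high, lying flat on the bench beyond one of the tote's two ends (its -y or +y end), off one of its four corners, about 0.19 m from the tote's middle. Stopwatch, V-block and one template lie off the other three corners.
- ring: The same ring; origin at the centre of its underside.
- stopwatch: Round nickel stopwatch lying flat, 54 mm diameter, 14 mm high, with a crown; leave alone.
- vblock: Black iron V-block 45 x 45 mm, 30 mm high; leave alone.
- template1: Flat brass roll contour template, about 90 x 46 mm, 6 mm thick; leave alone.
- template2: Another brass template, to the robot's right; leave alone.
- template3: Another brass template, to the robot's right; leave alone.
- sinebar: Black iron sine bar 140 mm long, 26 mm wide and high, to the robot's left; leave alone.
There are look-alikes about, which are no part of the job. Leave any yellow look-alike of the tote alone.

How it is judged:
At the end, for the whole second after the job is handed in: Tote gripped in the air at rest, its inner corners over 36 mm up, origin within 0.15 m of the mat's in plan; tilted over 0.25 rad, dipping over 0.1 rad along both axes to the corner on the ring's side; all disc centres at rest within 56 mm of that corner (((x of ring_center in the frame of mat above 0 m and y of ring_center in the frame of mat above 0 m and angle between tote's own x axis and vertical above 1.6708 rad and angle between tote's own y axis and vertical above 1.6708 rad and distance between each of disc1_center, disc2_center, disc3_center and corner_a below 0.056 m) or (x of ring_center in the frame of mat above 0 m and y of ring_center in the frame of mat below 0 m and angle between tote's own x axis and vertical above 1.6708 rad and angle between tote's own y axis and vertical below 1.4708 rad and distance between each of disc1_center, disc2_center, disc3_center and corner_b below 0.056 m) or (x of ring_center in the frame of mat below 0 m and y of ring_center in the frame of mat below 0 m and angle between tote's own x axis and vertical below 1.4708 rad and angle between tote's own y axis and vertical below 1.4708 rad and distance between each of disc1_center, disc2_center, disc3_center and corner_c below 0.056 m) or (x of ring_center in the frame of mat below 0 m and y of ring_center in the frame of mat above 0 m and angle between tote's own x axis and vertical below 1.4708 rad and angle between tote's own y axis and vertical above 1.6708 rad and distance between each of disc1_center, disc2_center, disc3_center and corner_d below 0.056 m)) and angle between tote's own z axis and vertical above 0.25 rad and contact force between the fingers and tote above 1 N and linear speed of each of tote, disc1, disc2, disc3 below 0.03 m/s and horizontal distance between tote and mat below 0.15 m and height (world z) of each of corner_a, corner_b, corner_c, corner_d above 0.036 m); the arm keeps its last pose, push and grip.
It fails at once if a disc is touched by the gripper (contact force between the fingers and disc1 above 0.5 N or contact force between the fingers and disc2 above 0.5 N or contact force between the fingers and disc3 above 0.5 N).
It fails at once if the ring or another thing on the bench is moved more than 15 mm (distance of any of ring, stopwatch, vblock, template1, template2, template3, sinebar from where it was at the start of the episode above 0.015 m).
It also fails if it takes over 35 s, if anything falls off the work surface, if the arm or the gripper's body presses on something with over 40 N, if the wrist force passes 120 N, or if a joint passes its speed limit or range.

## Working session

There is one attempt and no reset: what is moved stays moved. The work goes in short steps, Python scripts to look and compute and a tool call to move; the robot and the scene stay as the last step left them, time stands still between calls to the robot, and variables do not carry over. Pictures are saved under pics/ and viewed, at most 10 in all, crops included, and the job is handed in when it is done.

Besides the shell and the picture viewer there is one more tool, called as a command line: name --argument value ..., lists and objects as JSON in quotes. arm_command: Moves the arm, as the interface text tells. Its arguments: {"type":"object","properties":{"delta_rot":{"type":"array","items":{"type":"array","items":{"type":"number"}}},"travel":{"type":"array","items":{"type":"array","items":{"type":"number"}}},"claw":{"type":"array","items":{"type":"number"}},"grip_force":{"type":"number"}},"required":["delta_rot","travel","claw"]}

```bash
mkdir -p pics; python3 - <<'E'
from station import *
import cv2
for n in("scene","top"):
    cv2.imwrite(f"pics/{n}0.png",capture(n)); m=camera_model(n); print(n,m["K"],m["R"],m["t"])
print(camera_model("wrist"),manip.grasp_offset,readout.read_state())
E
```

```text
scene [[406.08731035   0.         317.09099835]
 [  0.         406.08731035 196.84394161]
 [  0.           0.           1.        ]] [[-0.11137995  0.99371307  0.01135116]
 [ 0.79249529  0.09570684 -0.60232169]
 [-0.59962132 -0.05809082 -0.79817275]] [ 0.07515401 -0.39976423  1.5178149 ]
top [[517.01810352   0.         315.88645327]
 [  0.         517.01810352 198.11329411]
 [  0.           0.           1.        ]] [[ 2.97314542e-02 -9.99557477e-01 -9.44019869e-04]
 [-9.88880950e-01 -2.92761868e-02 -1.45799078e-01]
 [ 1.45706921e-01  5.26834187e-03 -9.89313771e-01]] [-0.02056034  0.56129776  1.38562131]
{'K': array([[289.94678161,   0.        , 321.62249666],
       [  0.        , 289.94678161, 197.11247375],
       [  0.        ,   0.        ,   1.        ]]), 'hand_eye': array([[-1.36542535e-03, -9.65939517e-01, -2.58764342e-01,
         6.61799092e-02],
       [ 9.99999059e-01, -1.28427952e-03, -4.82631139e-04,
         8.51218617e-04],
       [ 1.33866745e-04, -2.58764757e-01,  9.65940362e-01,
         2.16076873e-02],
       [ 0.00000000e+00,  0.00000000e+00,  0.00000000e+00,
         1.00000000e+00]])} 0.1473 {'time': 0.1, 'qpos': array([-1.51135111e+00,  3.13373882e-01,  1.49832452e+00,  1.50011941e-05,
        1.33102595e+00, -2.23407898e-01]), 'joint_velocities': array([ 0.00023682, -0.00145653, -0.00161136, -0.0005855 ,  0.00083759,
        0.00036827]), 'effort': array([ 2.41963651e-03, -4.02818692e+01, -2.52644759e+01,  6.95438543e-02,
        3.42208485e-02, -6.86524459e-05]), 'tool_pos': array([ 0.14650927, -0.5041102 ,  0.40424229]), 'eef_rot': array([ 9.90016015e-01,  1.40953783e-01,  5.35973915e-05, -5.63348703e-04]), 'force': array([ 0.42226176, -0.50133867, -0.08477505]), 'moment': array([0.00525373, 0.00982398, 0.00053041]), 'finger_force': 0.0, 'finger_gap': 0.08819679717770118}
```

View pics/top0.png

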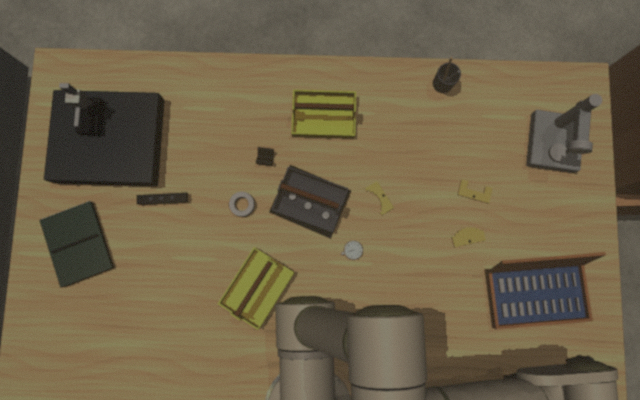

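View pics/scene0.png

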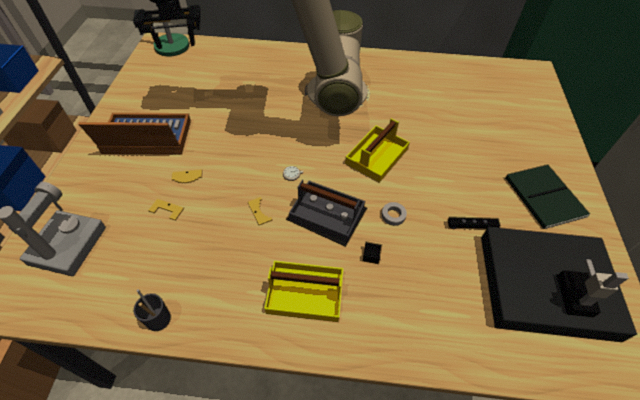

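```bash
cat > h.py <<'E'
import numpy as np
from station import *
def px2w(n,u,v,z):
    m=camera_model(n); d=m["R"].T@np.linalg.solve(m["K"],[u,v,1.]); c=-m["R"].T@m["t"]
    return c+d*(z-c[2])/d[2]
E
python3 - <<'E'
import cv2
i=cv2.imread("pics/top0.png")[145:260,220:400]
i=cv2.convertScaleAbs(i,alpha=1.8)
cv2.imwrite("pics/crop.png",cv2.resize(i,None,fx=4.4,fy=4.4,interpolation=cv2.INTER_CUBIC))
E
```

```text
(no output)
```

View pics/crop.png

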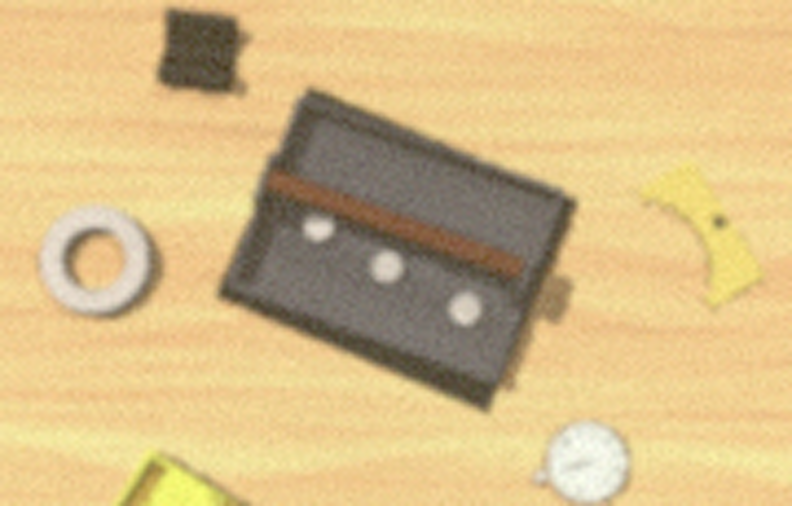

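The grey tote is at crop (395,250), which is about (311,202) in the top picture. The ring is at crop (98,260), beyond its left end on the near side. Possible mix-ups are the yellow totes at (325,115) and (258,288), and I'm leaving both alone. The V-block (265,157), stopwatch (353,250) and template (380,198) lie off the other three corners.

```bash
python3 - <<'E'
from h import *
from scipy.spatial.transform import Rotation as R
f=lambda u,v,z:px2w("top",220+u/4.4,145+v/4.4,z)
b1,b2=f(268,180,.096),f(522,268,.096)
rim=[f(*p,.038) for p in((310,90),(575,203),(490,408),(222,294))]
c=np.mean(rim,0); print("bar",b1,b2,(b1+b2)/2,"rim c",c)
e=[rim[0]-rim[1],rim[3]-rim[2],rim[0]-rim[3],rim[1]-rim[2]]
print([ (np.linalg.norm(x),np.degrees(np.arctan2(x[1],x[0]))) for x in e+[b1-b2]])
y=(e[0]+e[1]);y/=np.linalg.norm(y);x=np.array([y[1],-y[0],0])
r=f(98,260,.011);print("ring",r,"in tote",(r-c)@x,(r-c)@y)
T=readout.read_state();q=R.from_quat(T["eef_rot"]);print(q.as_matrix(), T["tool_pos"])
# closing (tool y) along tote x, tool down; two options
h=(b1+b2)/2;h[2]=.088
for s in(1,-1):
    M=np.c_[np.cross(s*x,[0,0,-1]),s*x,[0,0,-1]]
    d=q.inv()*R.from_matrix(M)
    print(s,np.degrees(d.as_rotvec()),"travel above (z .17 higher):",1000*q.inv().apply(h+[0,0,manip.grasp_offset+.13]-T["tool_pos"]))
E
```

```text
bar [0.58364467 0.08984162 0.096     ] [ 0.534517   -0.06499096  0.096     ] [0.55908084 0.01242533 0.096     ] rim c [0.55270881 0.01019825 0.038     ]
[(np.float64(0.182500541915669), np.float64(68.24782997657317)), (np.float64(0.18206558717836804), np.float64(68.62803187891764)), (np.float64(0.1411316611716339), np.float64(-20.86759295823547)), (np.float64(0.13991752210717173), np.float64(-21.03968813215681)), (np.float64(0.16243970189004628), np.float64(72.39600473774424))]
ring [0.54297223 0.20281614 0.011     ] in tote -0.07984470515575977 0.17555988730036645
[[ 9.60264056e-01  2.79093066e-01 -5.26877098e-05]
 [ 2.79092945e-01 -9.60263427e-01  1.13055799e-03]
 [ 2.64936814e-04 -1.10033897e-03 -9.99999360e-01]] [ 0.14650927 -0.5041102   0.40424229]
1 [-5.16979967e-02 -4.28499098e-02 -5.22316132e+01] travel above (z .17 higher): [ 540.32874445 -380.82146363   39.50450412]
-1 [-5.13861428e-02  6.19968783e-02  1.27768365e+02] travel above (z .17 higher): [ 540.32874445 -380.82146363   39.50450412]
```

arm_command --delta_rot '[[0,0,-5],[0,0,-10],[0,0,-15],[0,0,-20],[0,0,-25],[0,0,-30],[0,0,-34],[0,0,-36]]' --travel '[[20,-14,0],[54,-38,0],[88,-62,0],[120,-85,0],[154,-109,0],[188,-133,0],[220,-155,10],[250,-176,10]]' --claw '[0,0,0,0,0,0,0,0]' --grip_force 60

```text
time: 0.77
tool_pos: [0.3382, -0.2633, 0.3935]
eef_rot: [0.897, 0.442, -0.0, -0.001]
force: [0.7, -0.9, -0.6]
finger_gap: 0.0885
finger_force: 0.0
```

```bash
cat >> h.py <<'E'
from scipy.spatial.transform import Rotation as R
def goto(h,yaw):  # grasp point h, tool y at tote x with tote y at yaw deg
    T=readout.read_state();q=R.from_quat(T["eef_rot"]);a=np.radians(yaw)
    y=np.array([np.cos(a),np.sin(a),0]);x=np.array([y[1],-y[0],0])
    d=q.inv()*R.from_matrix(np.c_[y,x,[0,0,-1]])
    print(T["time"],T["tool_pos"],T["qpos"].round(2),"rot",np.degrees(d.as_rotvec()).round(2),"travel",(1000*q.inv().apply(np.array(h)+[0,0,manip.grasp_offset]-T["tool_pos"])).round(1))
E
python3 -c "
from h import *
goto([.558,.0115,.218],69.5)"
```

```text
0.7667 [ 0.33816973 -0.2632551   0.39353441] [-0.94  0.11  1.78  0.    1.25 -0.28] rot [ -0.1   -0.05 -17.08] travel [351.8   6.7  28.4]
```

arm_command --delta_rot '[[0,0,-3],[0,0,-6],[0,0,-9],[0,0,-12],[0,0,-15],[0,0,-17],[0,0,-17],[0,0,-17]]' --travel '[[41,1,5],[82,2,10],[123,3,15],[164,4,20],[205,5,25],[246,6,28],[285,6,28],[320,6,28]]' --claw '[0,0,0,0,0,0,0,0]'

```text
time: 1.43
tool_pos: [0.5393, -0.0139, 0.3662]
eef_rot: [0.823, 0.568, -0.0, -0.0]
force: [-0.6, -0.4, 0.4]
finger_gap: 0.0882
finger_force: 0.0
```

arm_command --delta_rot '[[0,0,0],[0,0,0],[0,0,0]]' --travel '[[20,0,0],[30,8,0],[30,8,0]]' --claw '[0,0,0]'

```text
time: 1.68
tool_pos: [0.5573, 0.0105, 0.3661]
eef_rot: [0.822, 0.569, -0.0, -0.0]
force: [0.7, 0.1, -0.5]
finger_gap: 0.0884
finger_force: 0.0
```

```bash
python3 -c "
from h import *
import cv2
goto([.558,.0115,.218],69.5)
i=capture('wrist');cv2.imwrite('pics/w1.png',cv2.convertScaleAbs(i,alpha=1.5))"
```

```text
1.6833 [0.55734256 0.01053933 0.36610852] [-0.19  0.42  1.46  0.    1.27  0.17] rot [-0.03 -0.01 -0.16] travel [1.1 0.3 0.8]
```

View pics/w1.png

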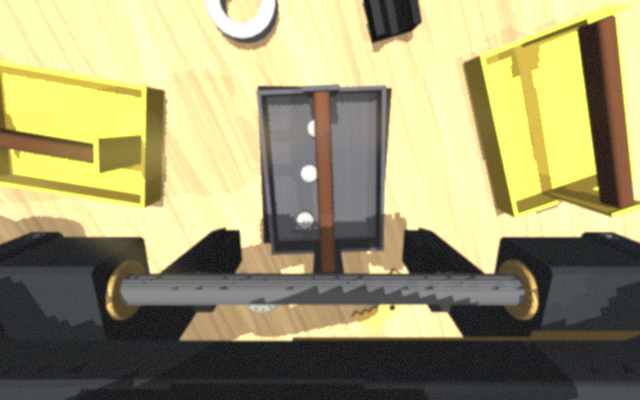

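The wrist view shows the bar running from (322,92) to (328,270), between the fingers. The discs are at (312,128), (309,173) and (305,219). The ring is beyond the far end, on the left at (240,10).

```bash
python3 -c "
from h import *
m=camera_model('wrist');T=readout.read_state();q=R.from_quat(T['eef_rot']);H=m['hand_eye']
def w(u,v,z):
    d=q.apply(H[:3,:3]@np.linalg.solve(m['K'],[u,v,1.]));c=q.apply(H[:3,3])+T['tool_pos'];return c+d*(z-c[2])/d[2]
a,b=w(322,92,.099),w(328,268,.099);print(a,b,np.degrees(np.arctan2(*(a-b)[1::-1])))
for p in(a,b):print('tool',1000*q.inv().apply(p-T['tool_pos']))
c=[w(*p,.038) for p in((259,88),(388,88),(273,252),(384,249))]
for p in c:print('rim',1000*q.inv().apply(p-T['tool_pos']))
"
```

```text
[0.58781318 0.09036347 0.099     ] [ 0.53783752 -0.05726304  0.099     ] 71.29761691117368
tool [ 86.71961439   0.79541104 267.11788015]
tool [-69.04067974   6.26196967 267.15435651]
rim [ 95.87495794 -61.85811102 328.17113509]
rim [ 95.67287009  66.39519431 328.05725503]
rim [-81.98987839 -55.8790891  328.21302187]
rim [-78.27588839  71.84813843 328.09856999]
```

arm_command --delta_rot '[[0,0,-2],[0,0,-2],[0,0,-2],[0,0,-2],[0,0,-2],[0,0,-2]]' --travel '[[8,4,20],[8,4,50],[8,4,80],[8,4,110],[8,4,128],[8,4,129]]' --claw '[0,0,0,0,0,0]'

```text
time: 2.23
tool_pos: [0.5616, 0.0141, 0.2343]
eef_rot: [0.813, 0.582, -0.002, -0.002]
force: [-0.0, 0.2, -0.2]
finger_gap: 0.0883
finger_force: 0.0
```

arm_command --delta_rot '[[0,0,0],[0,0,0],[0,0,0],[0,0,0],[0,0,0],[0,0,0],[0,0,0],[0,0,0]]' --travel '[[0,0,0],[0,0,0],[0,0,0],[0,0,0],[0,0,0],[0,0,0],[0,0,0],[0,0,0]]' --claw '[255,255,255,255,255,255,255,255]' --grip_force 60

```text
time: 2.9
tool_pos: [0.563, 0.0151, 0.2378]
eef_rot: [0.813, 0.582, 0.0, 0.0]
force: [0.1, 0.7, -0.3]
finger_gap: 0.0365
finger_force: 0.0
```

arm_command --delta_rot '[[0,0,0],[0,0,0],[0,0,0],[0,0,0],[0,0,0],[0,0,0],[0,0,0],[0,0,0]]' --travel '[[0,0,0],[0,0,0],[0,0,0],[0,0,0],[0,0,0],[0,0,0],[0,0,0],[0,0,0]]' --claw '[255,255,255,255,255,255,255,255]' --grip_force 60

```text
time: 3.57
tool_pos: [0.563, 0.0151, 0.2377]
eef_rot: [0.813, 0.582, -0.0, -0.0]
force: [-1.3, 0.3, 0.1]
finger_gap: 0.0133
finger_force: 60.0
```

Gripped at 60 N, with a 13 mm opening. Next I lift slowly.

arm_command --delta_rot '[[0,0,0],[0,0,0],[0,0,0],[0,0,0],[0,0,0],[0,0,0],[0,0,0],[0,0,0]]' --travel '[[0,0,-4],[0,0,-12],[0,0,-25],[0,0,-40],[0,0,-55],[0,0,-70],[0,0,-82],[0,0,-90]]' --claw '[255,255,255,255,255,255,255,255]'

```text
time: 4.23
tool_pos: [0.563, 0.015, 0.3293]
eef_rot: [0.813, 0.582, 0.0, 0.001]
force: [0.5, 0.4, -5.4]
finger_gap: 0.0133
finger_force: 60.0
```

arm_command --delta_rot '[[0,0,0],[0,0,0],[0,0,0],[0,0,0],[0,0,0],[0,0,0],[0,0,0],[0,0,0]]' --travel '[[0,0,-6],[0,0,-15],[0,0,-25],[0,0,-35],[0,0,-45],[0,0,-55],[0,0,-60],[0,0,-60]]' --claw '[255,255,255,255,255,255,255,255]'

```text
time: 4.9
tool_pos: [0.5631, 0.0151, 0.3892]
eef_rot: [0.813, 0.582, 0.001, 0.001]
force: [-0.4, -0.1, -5.5]
finger_gap: 0.0134
finger_force: 60.0
```

```bash
python3 - <<'E'
from h import *
print(readout.read_state())
# tilt waypoints about grasp point, tool coords at start of tilt
p=np.array([0,0,147.3])
for k in range(1,17):
    r=R.from_rotvec(np.radians(np.array([-1,-1,0])/2**.5*2*k)); print(2*k,r.as_rotvec(degrees=True).round(1),(p-r.apply(p)).round(0))
E
```

```text
{'time': 4.9, 'qpos': array([-1.81234069e-01,  4.08528317e-01,  1.40402010e+00, -3.14465544e-05,
        1.32665010e+00,  1.46840493e-01]), 'joint_velocities': array([ 8.20330764e-04,  1.79363623e-02,  3.24964980e-02, -6.20287738e-05,
       -2.78993293e-02,  8.53761923e-04]), 'effort': array([ 8.08099547e-03, -4.76315761e+01, -2.73609549e+01,  7.31594511e-02,
        2.79737245e-01, -1.65019002e-03]), 'tool_pos': array([0.56309205, 0.01505028, 0.38917858]), 'eef_rot': array([0.8130842 , 0.58214487, 0.0008208 , 0.00087149]), 'force': array([-0.38864753, -0.1326771 , -5.47999692]), 'moment': array([-0.05640419, -0.11993514,  0.04217249]), 'finger_force': 59.98984571546316, 'finger_gap': 0.013398714948201561}
2 [-1.4 -1.4  0. ] [ 4. -4.  0.]
4 [-2.8 -2.8  0. ] [ 7. -7.  0.]
6 [-4.2 -4.2  0. ] [ 11. -11.   1.]
8 [-5.7 -5.7  0. ] [ 14. -14.   1.]
10 [-7.1 -7.1  0. ] [ 18. -18.   2.]
12 [-8.5 -8.5  0. ] [ 22. -22.   3.]
14 [-9.9 -9.9  0. ] [ 25. -25.   4.]
16 [-11.3 -11.3   0. ] [ 29. -29.   6.]
18 [-12.7 -12.7   0. ] [ 32. -32.   7.]
20 [-14.1 -14.1   0. ] [ 36. -36.   9.]
22 [-15.6 -15.6   0. ] [ 39. -39.  11.]
24 [-17. -17.   0.] [ 42. -42.  13.]
26 [-18.4 -18.4   0. ] [ 46. -46.  15.]
28 [-19.8 -19.8   0. ] [ 49. -49.  17.]
30 [-21.2 -21.2   0. ] [ 52. -52.  20.]
32 [-22.6 -22.6   0. ] [ 55. -55.  22.]
```

arm_command --delta_rot '[[-1.4,-1.4,0],[-2.8,-2.8,0],[-4.2,-4.2,0],[-5.7,-5.7,0],[-7.1,-7.1,0],[-8.5,-8.5,0],[-9.9,-9.9,0],[-11.3,-11.3,0]]' --travel '[[4,-4,0],[7,-7,0],[11,-11,1],[14,-14,1],[18,-18,2],[22,-22,3],[25,-25,4],[29,-29,6]]' --claw '[255,255,255,255,255,255,255,255]'

```text
time: 5.57
tool_pos: [0.5448, 0.052, 0.3812]
eef_rot: [0.805, 0.576, -0.023, 0.137]
force: [0.2, -0.4, -5.5]
finger_gap: 0.0133
finger_force: 60.0
```

arm_command --delta_rot '[[-1.4,-1.4,0],[-2.8,-2.8,0],[-4.2,-4.2,0],[-5.7,-5.7,0],[-7.1,-7.1,0],[-8.5,-8.5,0],[-9.9,-9.9,0],[-12,-12,0]]' --travel '[[4,-4,0],[7,-7,0],[11,-11,1],[14,-14,1],[18,-18,2],[22,-22,3],[25,-25,4],[30,-30,6]]' --claw '[255,255,255,255,255,255,255,255]'

```text
time: 6.23
tool_pos: [0.5275, 0.087, 0.3638]
eef_rot: [0.78, 0.558, -0.047, 0.28]
force: [-0.5, -0.3, -6.5]
finger_gap: 0.0133
finger_force: 60.0
```

arm_command --delta_rot '[[0,0,0],[0,0,0],[0,0,0],[0,0,0],[0,0,0],[0,0,0],[0,0,0],[0,0,0]]' --travel '[[0,0,0],[0,0,0],[0,0,0],[0,0,0],[0,0,0],[0,0,0],[0,0,0],[0,0,0]]' --claw '[255,255,255,255,255,255,255,255]'

```text
time: 6.9
tool_pos: [0.5276, 0.0869, 0.3643]
eef_rot: [0.78, 0.558, -0.046, 0.28]
force: [-0.8, 0.3, -6.1]
finger_gap: 0.013
finger_force: 60.0
```

```bash
python3 - <<'E'
from h import *
import cv2
T=readout.read_state();print(T["tool_pos"],R.from_quat(T["eef_rot"]).as_matrix().round(2))
cv2.imwrite('pics/w2.png',cv2.convertScaleAbs(capture('wrist'),alpha=1.5))
i=cv2.convertScaleAbs(capture('scene')[120:270,240:440],alpha=1.5)
cv2.imwrite('pics/s2.png',cv2.resize(i,None,fx=4,fy=4,interpolation=cv2.INTER_CUBIC))
E
```

```text
[0.52764683 0.0868769  0.36430823] [[ 0.37  0.9   0.24]
 [ 0.84 -0.22 -0.49]
 [-0.38  0.38 -0.84]]
```

View pics/w2.png

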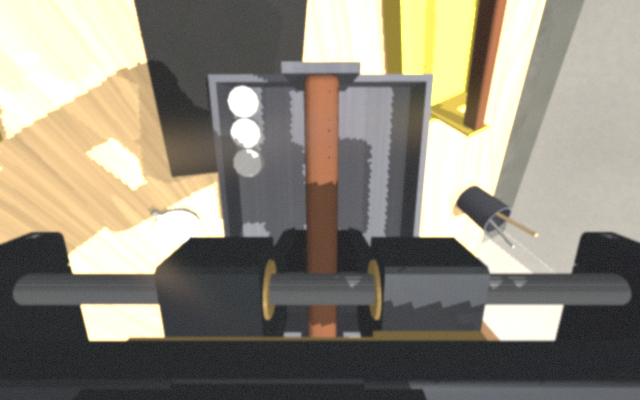

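View pics/s2.png

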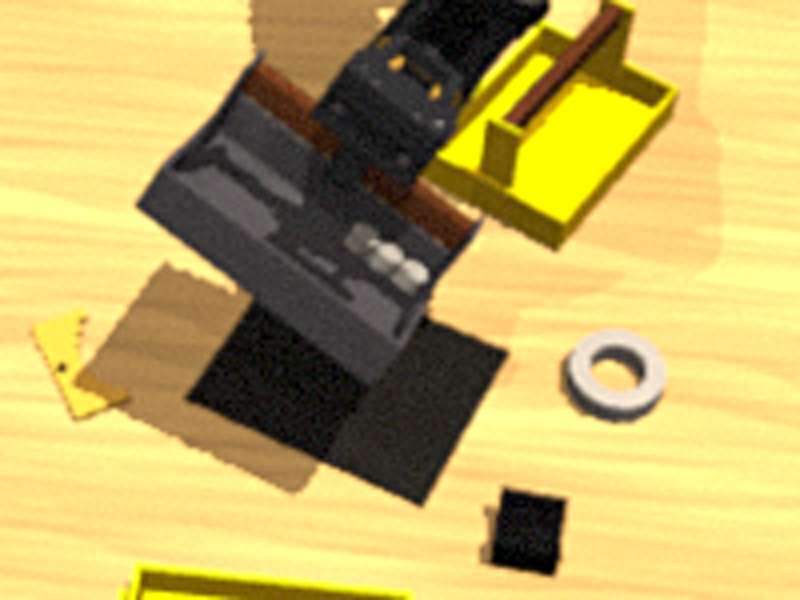

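The wrist view shows the three discs at (243,101), (245,132) and (247,162). They touch each other along the -x wall, starting at the end wall of corner d. The ring and V-block haven't moved. Before handing in, I'll check that everything is at rest and measure the farthest disc.

```bash
python3 - <<'E'
from h import *
import cv2
i=cv2.convertScaleAbs(capture('wrist'),alpha=1.5);cv2.imwrite('pics/w3.png',i)
a=cv2.imread('pics/w2.png')[60:220,200:440];print("mean diff",cv2.absdiff(a,i[60:220,200:440]).mean(),cv2.absdiff(a,i[60:220,200:440])[20:120,20:70].mean())
m=camera_model('wrist');H=m['hand_eye']
def t(u,v,z):
    d=H[:3,:3]@np.linalg.solve(m['K'],[u,v,1.]);c=H[:3,3];return (1000*(c+d*(z/1000-c[2])/d[2])).round(1)
print("rim far L,R (z=.035)",t(208,77,199.7),t(433,77,199.7))
for p in((243,101),(245,132),(247,162)):print("disc top",t(*p,218.7))
c=cv2.resize(i[60:200,200:320],None,fx=4.2,fy=4.2,interpolation=cv2.INTER_CUBIC);cv2.imwrite('pics/w3c.png',c)
E
```

```text
mean diff 2.033333333333333 1.6646666666666667
rim far L,R (z=.035) [ 89.6 -65.2 199.7] [ 89.5  63.4 199.7]
disc top [ 77.7 -51.1 218.7]
disc top [ 58.1 -51.1 218.7]
disc top [ 38.1 -51.1 218.7]
```

View pics/w3c.png

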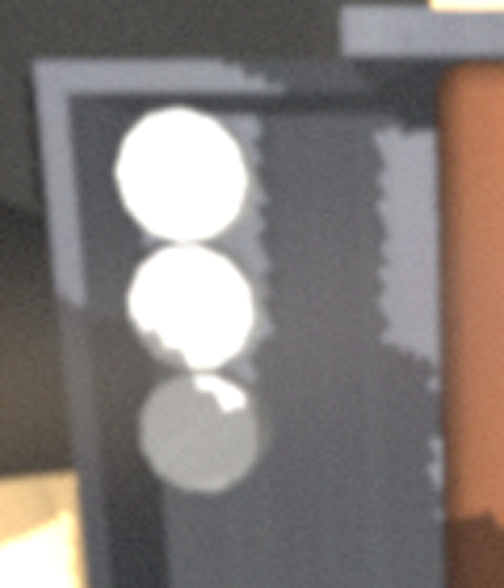

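The crop shows the three discs touching in a line at the end wall. The farthest is about 51 mm from the corner, and nothing moved between the two frames. Handing in.

```bash
python3 -c "
from station import *
print(workorder.job_done())"
```

```text
the job is handed in; nothing more can be done
None
```

I handed the job in with the tote held in the air, tilted about 33° towards corner d (the one nearest the ring); all three discs lie still in it, the farthest about 51 mm from the corner (limit 56 mm), and no verdict was returned.

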